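Find the stamped specimen crate and push it to the dispatch rail

TASK

Check the underside of both specimen crates, first the one on the robot's left and then the one on its right: press down on the blue ledge with the fingertips until the crate is tipped up about halfway (some 45 degrees), keep it there for a moment, and let it back down where it stood. Then push the crate with the red stamp underneath along the bench until its far side sits flush against the dispatch rail, and leave the other crate in its place. Only press and push: never lift a crate off the bench or topple it, and leave everything else alone.

Things in the scene. Friction and masses are not known exactly. Their poses are not given: they have to be found in the camera images.
- crate_a: white open crate of fixed capped vials, 110 (own x) x 130 (own y) x 50 mm, 0.3 to 0.5 kg, twin of the other. Origin: underside centre, z up. Its -x side, with a blue ledge, faces the robot within 17 degrees. The last 35 mm of the underside (+x) slopes up to 20 mm. Starts left (y > 0) or right (y < 0). This is the stamped one: a red bar 39 x 112 mm on the sloping part of its underside.
- crate_b: white open crate of fixed capped vials, 110 (own x) x 130 (own y) x 50 mm, 0.3 to 0.5 kg, twin of the other. Origin: underside centre, z up. Its -x side, with a blue ledge, faces the robot within 17 degrees. The last 35 mm of the underside (+x) slopes up to 20 mm. Starts left (y > 0) or right (y < 0). This is the one with a plain white underside.
- crate_a_ledge (a point): middle of the top face of crate_a's flat blue press ledge: 71 mm from the crate's centre towards its -x, 50 mm up, level with the rim. The ledge stands 34 mm out from the near wall, is 60 mm wide (own y) and 6 mm thick, in the middle of that wall; the wall beside and below it is plain. Pressing it down (up to some 20 N) tips the crate, far side up
- crate_b_ledge (a point): the same point on crate_b, whose ledge is the same
- crate_a_near (a point): middle of crate_a's near bottom edge (own -x side, 55 mm from the centre), about which it tips, so that the underside then faces away from the robot; let go, it falls back flat; it balances at about 65 degrees. Friction holds this edge in place on the bench
- crate_b_near (a point): the same point on crate_b, which tips likewise
- crate_a_far (a point): middle of the outer face of the far wall (own +x side, 55 mm from the centre, 35 mm above the underside) of crate_a: the face that goes against the rail; this wall reaches from 20 to 50 mm above the bench
- rail: dispatch rail: fixed aluminium bar 1000 mm long (along its y), 20 mm deep, 40 mm high, across the bench beyond the crates, with a yellow stripe along its top. Origin: middle of the foot of its front face, the face towards the robot; its x points away from the robot, square to that face. It stands up to 5 degrees askew
- parcel: bystander: cardboard box 90 x 100 x 60 mm, on the left; origin at the centre of its underside
- jar: bystander: small amber jar, 44 mm across, 65 mm high, standing between the two crates; origin at the centre of its underside
- dishes: bystander: stack of three clear dishes, 60 mm across, 42 mm high; origin at the centre of its underside
- reagent: bystander: white bottle with blue cap, 60 mm across, 120 mm high; origin at the centre of its underside
- tuberack: bystander: green tube rack 60 x 140 mm, 85 mm high with its tubes; origin at the centre of its underside
- beaker: bystander: glass beaker, 60 mm across, 75 mm high; origin at the centre of its underside

How it is judged (in metres and radians):
On the way, in this order (a step that is already met when the one before it is completed fails the run):
1. the crate on the left (y > 0) is tipped by more than 0.6 rad and kept so for 0.3 s (((angle between crate_a's own z axis and vertical above 0.6 rad and world y of crate_a above 0 m) or (angle between crate_b's own z axis and vertical above 0.6 rad and world y of crate_b above 0 m))), for 0.3 s.
2. then the crate on the right (y < 0) is tipped by more than 0.6 rad and kept so for 0.3 s (((angle between crate_a's own z axis and vertical above 0.6 rad and world y of crate_a below 0 m) or (angle between crate_b's own z axis and vertical above 0.6 rad and world y of crate_b below 0 m))), for 0.3 s.
At the end, for the whole second after the job is handed in: The stamped crate stands flat and still with the middle of its far side within 12 mm of the rail's front face and within 7 degrees of square to it; the plain crate stands flat and still within 60 mm of where it began (x of crate_a_far in the frame of rail between -0.012 and 0.006 m and y of crate_a_far in the frame of rail between -0.5 and 0.5 m and angle between the x axis of crate_a and the x axis of rail, either way round below 0.12 rad and angle between each of crate_a, crate_b's own z axis and vertical below 0.05 rad and linear speed of each of crate_a, crate_b below 0.02 m/s and distance of crate_b from where it was at the start of the episode below 0.06 m); the robot touches nothing.
It fails at once if a crate is lifted off the bench (its near bottom edge rises by more than 20 mm) (height (world z) of any of crate_a_near, crate_b_near above 0.02 m).
It fails at once if a crate is toppled (tilted by more than 1.2 rad) (angle between any of crate_a, crate_b's own z axis and vertical above 1.2 rad).
It fails at once if a bystander is shifted by more than 40 mm or tipped (distance of any of parcel, jar, dishes, reagent, tuberack, beaker from where it was at the start of the episode above 0.04 m or angle between any of parcel, jar, dishes, reagent, tuberack, beaker's own z axis and vertical above 0.5 rad).
It also fails if it takes over 66 s, if anything falls off the work surface, if the arm or the gripper's body presses on something with over 40 N, if the wrist force passes 120 N, or if a joint passes its speed limit or range.

ROBOT

A 6-joint arm with a two-finger parallel gripper is mounted at the origin on the work surface. World frame = base frame: x ahead of the robot, y to its left, z up, the work surface at z = 0. Lengths are in mm, angles in rad, forces in N, time in s.
With the tool pointing down it reaches from about 275 to 1000 mm from the base axis. Payload 8.4 kg.
Tool frame: the origin (TCP) lies at the very end of the fingers, on their centre line; the grasp point (between the pads) lies 19 mm behind it; z points along the fingers, y is the direction in which the jaws open and shut (so a half turn about z gives the same grasp; the last joint's range is limited). The gripper opens to 85 mm and grips with 20 to 120 N. Pads are 22 mm wide; open, the fingers measure 114 mm over their backs; the gripper's body (76 mm by 85 mm) begins 54 mm behind the grasp point. The pads swing forward as they close: fully open they stand 13 mm farther back than shut.
Start: joints at [1.28, 0.353, 1.633, -0, 1.155, -0.002], TCP at [178, 599.119, 231.281] pointing down, gripper open.
Joint ranges: [-2.63, 2.63], [-0.92, 2.1], [0.06, 2.66], [-1.3, 4.44], [0, 2.69], [-3.02, 3.02]. Speed limits (rad/s): [2.22, 2.22, 2.79, 3.14, 3.14, 3.14].

INTERFACE

Orientations are given as [roll, pitch, yaw] about the fixed x, y, z axes, in that order (R = Rz(yaw) Ry(pitch) Rx(roll)).
In Python, from rig import r gives the robot as it stands.
- The arm moves only by the tool move_arm, never from a script. Its argument "increments" is a list of rows, each an object of numbers: "tx", "ty", "tz": the shift along the tool's x, y, z in cm; "rx", "ry", "rz": the turn, a rotation vector about the tool's x, y, z in degrees; "gripper": the gripper's target within -1 to 1 (fully open at 1, half-way at 0, shut at -1). A call has 1 to 12 rows; each row shifts and turns the commanded pose from where the row before left it, along the tool's axes as they then stand; what a row does not reach is not made up. A row lasts 1/10 s, in which the tool goes at most 50 mm and 8.59 degrees, less where a joint would pass 70% of its speed; a pose out of reach is approached as far as the arm can. A call is refused whole if a number of a shift passes 5 or a number of a turn 8.59, either way. A call with a gripper value outside its range is refused whole. The fingers move at their own pace and stop on an object; "squeeze" is the grip in N (left out, the last holds). Time passes only in rows, so rows that do not move let the fingers close. It gives the time, the measured TCP pose, the force and the opening at its end, in the units of the state.
- r.sense(): the state, without advancing time (a new reading comes with each control period).
- r.grab_frame(name): name is "scene" or "top" or "wrist"; returns (picture, depth): 384x512x3 uint8, red, green, blue; 384x512 float32, mm along the optical axis (not along the pixel's ray), 0 where there is no reading.
- r.camera_model(name): a dict with "fx", "fy", "cx", "cy" (pixels), "R" (3x3) and "t" (3): a world point X has camera coordinates R X + t; the wrist camera has in their place "hand_eye" (4x4, takes a point from camera to tool coordinates, whose origin is the TCP and whose axes are the flange's). Camera axes: x right, y down, z forward; pixel columns grow to the right and rows downward; lengths in mm; the calibration is good to about 2 mm. The wrist camera is an equidistant fisheye: a pixel r from the principal point sees the ray r / f radians off the axis. A picture is of the moment at which its call begins: read the wrist's pose just before it. camera_model takes no time and is no camera call.
- r.sign_off(): hands the job in, once; it reports no verdict.
Trained networks look in the newest picture that a camera, given by its name, has taken for a name from the list of things; names that differ only in an ending like _2 or _b are one class to them, and where a whole thing is asked for, a point or a joint stands for the part that bears it (a point fixed in the world has none). Each returns a list of dicts, best first, with "confidence" (0 to 1); they miss things now and then, are a little off and sometimes report something else, mostly with a low value. They report only what shows in the picture. A call takes as long as a camera call.
- r.cut_out(query, camera): "mask" (384x512 bool, what is visible of it) and "bbox" ([left, top, right, bottom] in pixels, round what is visible of it).
- r.place_of(query, camera): "location" ([row, column] in pixels: a listed point, or the origin of a listed thing).
The state is a dict: "clock": time; "qpos": joint angles; "qvel": joint speeds; "joint_efforts": joint torques, N m; "eef_pos": TCP position; "tcp_rot": TCP orientation; "contact_force": force on the tool from outside, world axes, zero at the start; "wrist_torque": the same for the moment, N m; "opening": opening from 0.0 (shut) to 1.0 (fully open).
Only numpy, scipy, OpenCV 4.12 (cv2) and the standard library are available. Lean on these libraries where they do the work, as an engineer would, in place of code of your own. Each camera call takes 0.05 s, during which the arm holds its last target. There are 200 camera calls.

## Working session

There is one attempt and no reset: what is moved stays moved. The work goes in short steps, Python scripts to look and compute and a tool call to move; the robot and the scene stay as the last step left them, time stands still between calls to the robot, and variables do not carry over. Pictures are saved under pics/ and viewed, about 8 in all and at most 12, crops included, and the job is handed in when it is done.

Besides the shell and the picture viewer there is one more tool, called as a command line: name --argument value ..., lists and objects as JSON in quotes. move_arm: Moves the arm, as the interface text tells. Its arguments: {"type":"object","properties":{"increments":{"type":"array","items":{"type":"object","properties":{"tx":{"type":"number"},"ty":{"type":"number"},"tz":{"type":"number"},"rx":{"type":"number"},"ry":{"type":"number"},"rz":{"type":"number"},"gripper":{"type":"number"}}}},"squeeze":{"type":"number"}},"required":["increments"]}

```bash
mkdir -p pics; ls; cat > h.py <<'E'
from rig import r
import numpy as np, cv2
from scipy.spatial.transform import Rotation as Ro
def world(cam,depth):
    m=r.camera_model(cam);h,w=depth.shape
    v,u=np.mgrid[:h,:w];z=depth
    P=np.stack([(u-m['cx'])/m['fx']*z,(v-m['cy'])/m['fy']*z,z],-1)
    return (P-np.array(m['t']))@np.array(m['R'])
def proj(cam,X):
    m=r.camera_model(cam);c=np.array(m['R'])@X+np.array(m['t'])
    return [m['fx']*c[0]/c[2]+m['cx'],m['fy']*c[1]/c[2]+m['cy']]
E
python3 - <<'E'
from h import *
s=r.sense();print(s)
ims=[]
for c in ['scene','top']:
    p,d=r.grab_frame(c);np.savez(f'{c}.npz',p=p,d=d);ims.append(p)
    W=world(c,d)
    for q in ['crate_a','crate_a_ledge','crate_a_near','parcel','jar','dishes','reagent','tuberack','beaker','rail']:
        for o in r.place_of(q,c)[:3]:
            a=np.array(o['location']);i=tuple(np.clip(np.round(a).astype(int),0,[383,511]))
            print(c,q,round(o['confidence'],2),a.round(),W[i].round())
cv2.imwrite('pics/1.png',cv2.cvtColor(cv2.resize(np.hstack(ims),(800,300),interpolation=cv2.INTER_AREA),4))
cv2.imwrite('pics/2.png',cv2.cvtColor(cv2.resize(ims[1],(768,576)),4))
E
```

```text
pics
{'clock': 0.0, 'qpos': array([ 1.27963264e+00,  3.53639327e-01,  1.63413559e+00,  4.16144205e-05,
        1.15521804e+00, -2.37455810e-03]), 'qvel': array([ 0.00058834,  0.0001142 , -0.00104995, -0.00192017, -0.00057112,
        0.00120481]), 'joint_efforts': array([ 1.22195805e-03, -6.05260348e+01, -3.42077565e+01, -5.79696393e-05,
        9.27429297e-03,  7.52773758e-05]), 'eef_pos': array([177.82851024, 598.6643024 , 230.5665775 ]), 'tcp_rot': array([-3.14019245e+00, -4.13737412e-05,  2.85278667e+00]), 'contact_force': array([-0.46533956, -0.11848398, -0.14168001]), 'wrist_torque': array([-0.0183358 , -0.02011312,  0.0120856 ]), 'opening': 1.0030272866852734}
scene crate_a 0.97 [184. 198.] [ 604. -147.   43.]
scene crate_a 0.74 [193. 260.] [506.  30.  17.]
scene crate_a 0.66 [235. 415.] [418. 510.   5.]
scene crate_a_ledge 0.86 [206. 321.] [499. 240.  50.]
scene crate_a_near 0.82 [224. 315.] [575. 257.  43.]
scene parcel 0.21 [223. 315.] [570. 255.  42.]
scene jar 0.62 [190. 257.] [510.  21.  28.]
scene jar 0.54 [164. 131.] [ 618. -442.   23.]
scene dishes 0.71 [151. 168.] [ 
[... 446 characters left out ...]
.]
top crate_a 0.41 [213. 195.] [507. 236.  47.]
top crate_a_ledge 0.62 [216. 193.] [497. 243.  50.]
top crate_a_near 0.56 [213. 201.] [508. 216.  44.]
top parcel 0.92 [191. 140.] [583. 424.  58.]
top jar 0.7 [217. 260.] [492.  14.  62.]
top dishes 0.72 [226. 380.] [ 460. -399.   42.]
top dishes 0.51 [220. 318.] [ 482. -185.   47.]
top reagent 0.6 [236. 152.] [429. 372.  82.]
top reagent 0.4 [189. 393.] [ 587. -445.   57.]
top tuberack 0.86 [189. 394.] [ 586. -448.   58.]
top tuberack 0.32 [221. 318.] [ 478. -185.   49.]
top beaker 0.71 [244. 119.] [403. 507.   3.]
top rail 0.85 [143. 267.] [767. -16.  -3.]
top rail 0.62 [189. 140.] [590. 424.  59.]
top rail 0.23 [244. 120.] [404. 480.  72.]
```

View pics/1.png

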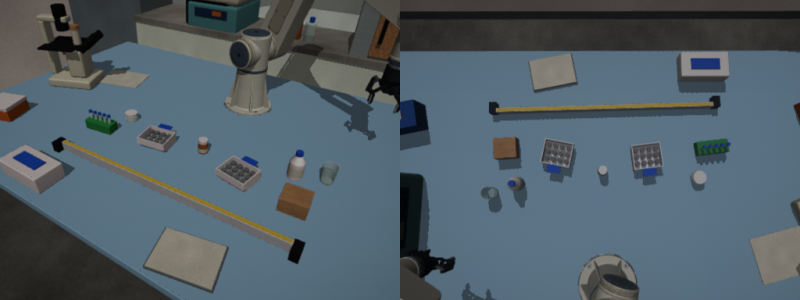

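View pics/2.png

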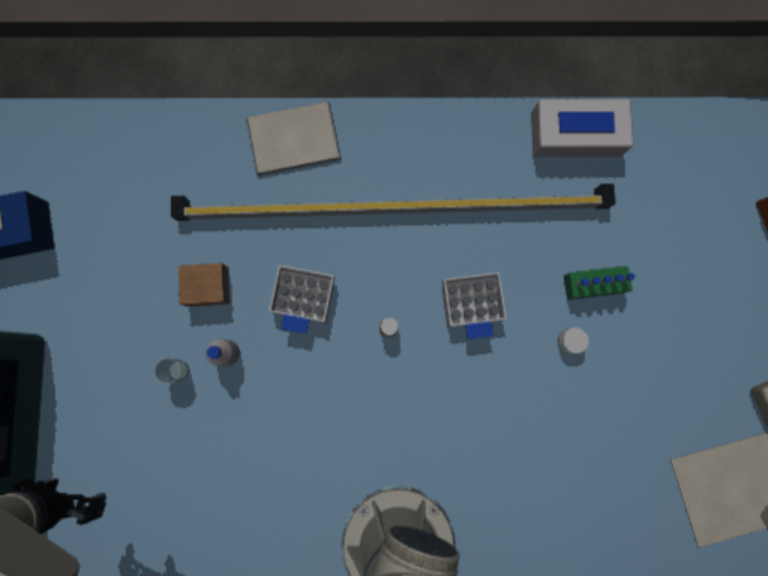

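The top view shows the left crate at (302,295), its ledge at (295,325), the right crate at (474,300), its ledge at (480,331), and the rail along row ~205. Next I measure the crate poses and the rail line.

```bash
python3 - <<'E'
from h import *
for c in ['top','scene']:
    f=np.load(c+'.npz');p,d=f['p'],f['d'];W=world(c,d)
    hsv=cv2.cvtColor(p,cv2.COLOR_RGB2HSV)
    m=(hsv[...,0]>108)&(hsv[...,0]<130)&(hsv[...,1]>140)&(W[...,2]>35)&(W[...,2]<65)&(W[...,0]>430)&(W[...,0]<560)&(abs(W[...,1])<320)
    for s in (1,-1):
        k=m&(W[...,1]*s>100);Q=W[k]
        if len(Q)<8: print(c,s,len(Q));continue
        rc=cv2.minAreaRect(Q[:,:2].astype(np.float32))
        print(c,s,len(Q),'ledge',Q.mean(0).round(1),'rect',np.round(rc[0],1),np.round(rc[1],1),round(rc[2],1))
        # crate body points at height 15..60
        B=(W[...,2]>38)&(W[...,2]<60)&(W[...,0]>440)&(W[...,0]<680)&(W[...,1]*s>90)&(W[...,1]*s<340)&(hsv[...,1]<110)
        n,l=cv2.connectedComponents(B.astype(np.uint8));
        b=max(range(1,n),key=lambda i:(l==i).sum());Q2=W[l==b]
        rc=cv2.minAreaRect(Q2[:,:2].astype(np.float32));print('   body',np.round(rc[0],1),np.round(rc[1],1),round(rc[2],1))
    y=(hsv[...,0]>15)&(hsv[...,0]<32)&(hsv[...,1]>140)&(W[...,2]>25)&(W[...,2]<55)&(W[...,0]>680)&(W[...,0]<880)
    Q=W[y];A=np.polyfit(Q[:,1],Q[:,0],1);print(c,'rail stripe x=a*y+b',A,'z',np.median(Q[:,2]),'y',Q[:,1].min(),Q[:,1].max())
    F=(W[...,2]>8)&(W[...,2]<30)&(abs(W[...,0]-np.polyval(A,W[...,1]))<25)&(abs(W[...,1])<400)
    print('front pts',F.sum(),np.percentile((W[...,0]-np.polyval(A,W[...,1]))[F],[5,50,95]) if F.sum() else '')
print(r.camera_model('wrist'))
E
```

```text
top 1 162 ledge [498.4 231.1  47.8] rect [498.6 231.1] [60.2 31.5] 78.2
   body [569.  217.5] [131.3 113.3] 78.7
top -1 160 ledge [ 482.3 -189.2   48.8] rect [ 482.2 -189.6] [31.1 59. ] 5.8
   body [ 554.6 -181.2] [112.1 130.9] 6.6
top rail stripe x=a*y+b [-2.59666868e-02  7.79481951e+02] z 39.12822675113277 y -480.84406076684184 492.3519763131494
front pts 376 [-9.45110752 -8.1400343  -6.76373345]
scene 1 131 ledge [498.7 236.   50.1] rect [498.8 234.8] [59.4 36.4] 77.6
   body [567.6 220.1] [133.4 115. ] 79.5
scene -1 88 ledge [ 482.2 -185.1   49.7] rect [ 481.6 -185.7] [36.9 59.8] 4.7
   body [ 554.4 -178.2] [117.5 134.7] 7.6
scene rail stripe x=a*y+b [-2.66638832e-02  7.79676331e+02] z 40.631990363680934 y -480.44306205936437 494.9368356157375
front pts 1280 [ 6.69058611  8.74990798 10.72292429]
{'fx': 297.3186396354542, 'fy': 297.3186396354542, 'cx': 253.40875367766353, 'cy': 191.31599224386883, 'hand_eye': array([[ 5.51502124e-04, -9.46629603e-01, -3.22322959e-01,
         8.23915679e+01],
       [ 9.99999847e-01,  5.35752834e-04,  1.37571792e-04,
         5.59583576e-01],
       [ 4.24559080e-05, -3.22322985e-01,  9.46629754e-01,
        -1.42497758e+02],
       [ 0.00000000e+00,  0.00000000e+00,  0.00000000e+00,
         1.00000000e+00]])}
```

move_arm --increments '[{"tx":-4,"ty":-2.6,"tz":0,"gripper":-1},{"tx":-4,"ty":-2.6},{"tx":-4,"ty":-2.6},{"tx":-4,"ty":-2.6},{"tx":-4,"ty":-2.6},{"tx":-4,"ty":-2.6},{"tx":-4,"ty":-2.6},{"tx":-4,"ty":-2.6},{"tx":-4,"ty":-2.6},{"tx":-4.5,"ty":-2.5},{"tz":3,"rz":8.5},{"tz":3,"rz":8.5}]'

```text
invalid input
```

move_arm --increments '[{"tz":3,"rz":8.5},{"tz":1,"rz":8.5},{"tz":1,"rz":8.5},{"rz":8.5},{"rz":8.5},{"rz":8.5},{"rz":8.5},{"rz":8.5},{"rz":8.5},{"rz":8.5},{"rz":8.5},{"rz":8.5}]'

```text
invalid input
```

move_arm --increments '[{"rz":8.5},{"rz":8.5},{"rz":8.5},{"rz":8.5},{"rz":8.5},{"rz":8.5},{"rz":5},{}]'

```text
invalid input
```

move_arm --increments '[{"tx":-4,"ty":-2.6,"tz":0,"rx":0,"ry":0,"rz":0,"gripper":-1}]'

```text
clock: 1.2
eef_pos: [207.1, 565.6, 231.3]
tcp_rot: [3.139, -0.001, 2.856]
contact_force: [1.6, -0.3, 0.2]
opening: 0.859
```

move_arm --increments '[{"tx":-4,"ty":-2.6,"tz":0,"rx":0,"ry":0,"rz":0,"gripper":-1},{"tx":-4,"ty":-2.6,"tz":0,"rx":0,"ry":0,"rz":0,"gripper":-1},{"tx":-4,"ty":-2.6,"tz":0,"rx":0,"ry":0,"rz":0,"gripper":-1},{"tx":-4,"ty":-2.6,"tz":0,"rx":0,"ry":0,"rz":0,"gripper":-1},{"tx":-4,"ty":-2.6,"tz":0,"rx":0,"ry":0,"rz":0,"gripper":-1},{"tx":-4,"ty":-2.6,"tz":0,"rx":0,"ry":0,"rz":0,"gripper":-1},{"tx":-4,"ty":-2.6,"tz":0,"rx":0,"ry":0,"rz":0,"gripper":-1},{"tx":-4,"ty":-2.6,"tz":0,"rx":0,"ry":0,"rz":0,"gripper":-1},{"tx":-4.5,"ty":-2.5,"tz":0,"rx":0,"ry":0,"rz":0,"gripper":-1},{"tx":0,"ty":0,"tz":3,"rx":0,"ry":0,"rz":8.5,"gripper":-1},{"tx":0,"ty":0,"tz":3,"rx":0,"ry":0,"rz":8.5,"gripper":-1},{"tx":0,"ty":0,"tz":3,"rx":0,"ry":0,"rz":8.5,"gripper":-1}]'

```text
clock: 2.4
eef_pos: [492.0, 236.0, 140.6]
tcp_rot: [3.141, 0.0, 2.4]
contact_force: [0.2, -0.7, -1.2]
opening: 0.0
```

move_arm --increments '[{"tx":0,"ty":0,"tz":1,"rx":0,"ry":0,"rz":8.5,"gripper":-1},{"tx":0,"ty":0,"tz":1,"rx":0,"ry":0,"rz":8.5,"gripper":-1},{"tx":0,"ty":0,"tz":0,"rx":0,"ry":0,"rz":8.5,"gripper":-1},{"tx":0,"ty":0,"tz":0,"rx":0,"ry":0,"rz":8.5,"gripper":-1},{"tx":0,"ty":0,"tz":0,"rx":0,"ry":0,"rz":8.5,"gripper":-1},{"tx":0,"ty":0,"tz":0,"rx":0,"ry":0,"rz":8.5,"gripper":-1},{"tx":0,"ty":0,"tz":0,"rx":0,"ry":0,"rz":8.5,"gripper":-1},{"tx":0,"ty":0,"tz":0,"rx":0,"ry":0,"rz":8.5,"gripper":-1},{"tx":0,"ty":0,"tz":0,"rx":0,"ry":0,"rz":8.5,"gripper":-1},{"tx":0,"ty":0,"tz":0,"rx":0,"ry":0,"rz":8.5,"gripper":-1},{"tx":0,"ty":0,"tz":0,"rx":0,"ry":0,"rz":8.5,"gripper":-1},{"tx":0,"ty":0,"tz":0,"rx":0,"ry":0,"rz":8.5,"gripper":-1}]'

```text
clock: 3.6
eef_pos: [491.5, 236.6, 121.4]
tcp_rot: [3.142, -0.0, 0.621]
contact_force: [0.2, -0.3, 0.5]
opening: -0.001
```

move_arm --increments '[{"tx":0,"ty":0,"tz":0,"rx":0,"ry":0,"rz":8.5,"gripper":-1},{"tx":0,"ty":0,"tz":0,"rx":0,"ry":0,"rz":8.5,"gripper":-1},{"tx":0,"ty":0,"tz":0,"rx":0,"ry":0,"rz":8.5,"gripper":-1},{"tx":0,"ty":0,"tz":0,"rx":0,"ry":0,"rz":8.5,"gripper":-1},{"tx":0,"ty":0,"tz":0,"rx":0,"ry":0,"rz":8.5,"gripper":-1},{"tx":0,"ty":0,"tz":0,"rx":0,"ry":0,"rz":5,"gripper":-1},{"tx":0,"ty":0,"tz":0,"rx":0,"ry":0,"rz":0,"gripper":-1}]'

```text
clock: 4.3
eef_pos: [491.5, 236.6, 121.3]
tcp_rot: [-3.141, -0.0, -0.203]
contact_force: [-0.6, -0.2, 1.0]
opening: -0.002
```

move_arm --increments '[{"tx":0,"ty":0.2,"tz":3,"rx":0,"ry":0,"rz":0,"gripper":-1},{"tx":0,"ty":0,"tz":3,"rx":0,"ry":0,"rz":0,"gripper":-1},{"tx":0,"ty":0,"tz":0.8,"rx":0,"ry":0,"rz":0,"gripper":-1},{"tx":0,"ty":0,"tz":0.3,"rx":0,"ry":0,"rz":0,"gripper":-1},{"tx":0,"ty":0,"tz":0.1,"rx":0,"ry":0,"rz":0,"gripper":-1}]'

```text
clock: 4.8
eef_pos: [489.8, 234.1, 50.0]
tcp_rot: [3.14, 0.003, -0.2]
contact_force: [-8.7, -3.0, 15.3]
opening: 0.002
```

move_arm --increments '[{"tx":-0.43,"ty":0,"tz":0.22,"rx":0,"ry":5,"rz":0,"gripper":-1},{"tx":-0.43,"ty":0,"tz":0.22,"rx":0,"ry":5,"rz":0,"gripper":-1},{"tx":-0.43,"ty":0,"tz":0.22,"rx":0,"ry":5,"rz":0,"gripper":-1},{"tx":-0.43,"ty":0,"tz":0.22,"rx":0,"ry":5,"rz":0,"gripper":-1}]'

```text
clock: 5.2
eef_pos: [477.6, 237.4, 41.0]
tcp_rot: [3.14, -0.329, -0.202]
contact_force: [-1.8, -0.2, 5.4]
opening: -0.003
```

```bash
cat > snap.py <<'E'
from h import *
import sys
n,y=sys.argv[1],float(sys.argv[2])
s=r.sense();print(s['clock'],s['eef_pos'].round(1),s['tcp_rot'].round(3),s['contact_force'].round(1))
p,d=r.grab_frame('scene');np.savez(f's{n}.npz',p=p,d=d)
u,v=proj('scene',np.array([540,y,40.]));u,v=int(u),int(v)
W=world('scene',d)
x0,y0=max(u-60,0),max(v-45,0)
cv2.imwrite(f'pics/{n}.png',cv2.cvtColor(cv2.resize(p[y0:y0+90,x0:x0+120],None,fx=4,fy=4),4))
print('crop origin',x0,y0)
E
python3 snap.py t1 220
```

```text
5.2 [477.6 237.4  41. ] [ 3.14  -0.329 -0.202] [-1.8 -0.2  5.4]
crop origin 248 168
```

View pics/t1.png

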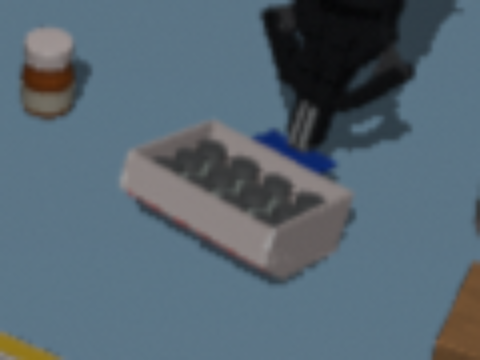

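The left crate is tipping on its edge, and a red strip already shows under its far edge at crop pixel (165,215). I continue to about 45° and hold.

move_arm --increments '[{"tx":-0.43,"ty":0,"tz":0.22,"rx":0,"ry":5,"rz":0,"gripper":-1},{"tx":-0.43,"ty":0,"tz":0.22,"rx":0,"ry":5,"rz":0,"gripper":-1},{"tx":-0.43,"ty":0,"tz":0.22,"rx":0,"ry":5,"rz":0,"gripper":-1},{"tx":-0.43,"ty":0,"tz":0.22,"rx":0,"ry":5,"rz":0,"gripper":-1},{"tx":-0.43,"ty":0,"tz":0.22,"rx":0,"ry":4,"rz":0,"gripper":-1},{"tx":0,"ty":0,"tz":0,"rx":0,"ry":0,"rz":0,"gripper":-1},{"tx":0,"ty":0,"tz":0,"rx":0,"ry":0,"rz":0,"gripper":-1},{"tx":0,"ty":0,"tz":0,"rx":0,"ry":0,"rz":0,"gripper":-1},{"tx":0,"ty":0,"tz":0,"rx":0,"ry":0,"rz":0,"gripper":-1},{"tx":0,"ty":0,"tz":0,"rx":0,"ry":0,"rz":0,"gripper":-1}]'

```text
clock: 6.25
eef_pos: [519.4, 214.1, 121.1]
tcp_rot: [3.135, -0.502, -0.125]
contact_force: [-0.4, -0.6, -0.8]
opening: 0.001
```

```bash
python3 snap.py t2 220; python3 - <<'E'
from h import *
f=np.load('st2.npz');W=world('scene',f['d'])
hsv=cv2.cvtColor(f['p'],4+37-0 if 0 else cv2.COLOR_RGB2HSV)
red=((hsv[...,0]<8)|(hsv[...,0]>172))&(hsv[...,1]>110)&(abs(W[...,1]-220)<110)&(W[...,0]<700)&(W[...,0]>450)
print('red',red.sum())
# underside slope: fit plane to red points
for m in [red]:
    if m.sum()>10:
        Q=W[m];n=np.linalg.svd(Q-Q.mean(0))[2][2];print(Q.mean(0),n,np.degrees(np.arccos(abs(n[2]))),'minus 29.7 slope -> tilt')
E
```

```text
6.25 [519.4 214.1 121.1] [ 3.135 -0.502 -0.125] [-0.4 -0.6 -0.8]
crop origin 248 168
red 0
```

View pics/t2.png

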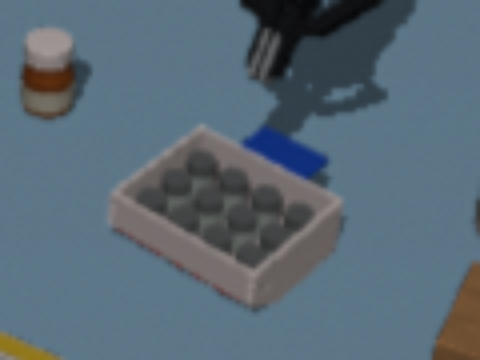

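```bash
python3 - <<'E'
from h import *
s=r.sense();print(s['clock'],s['qpos'].round(3),s['qvel'].round(2),s['eef_pos'],s['tcp_rot'])
f=np.load('st2.npz');p,d=f['p'],f['d'];W=world('scene',d)
hsv=cv2.cvtColor(p,cv2.COLOR_RGB2HSV)
m=(hsv[...,0]>108)&(hsv[...,0]<130)&(hsv[...,1]>140)&(W[...,2]>35)&(W[...,2]<65)&(W[...,0]>430)&(W[...,0]<560)&(W[...,1]>150)&(W[...,1]<320)
print(W[m].mean(0),m.sum())
E
```

```text
6.3 [ 0.584  0.281  2.169 -0.849  0.438  3.016] [-0. -0. -0. -0.  0.  0.] [519.4295554  214.06121176 121.22671881] [ 3.13482405 -0.50228892 -0.12526852]
[499.64640099 234.24423614  50.09096265] 135
```

The wrist hit its joint-6 limit and slid off, and the crate dropped back unmoved (ledge at 499.6, 234.2). I will re-press with the tool kept vertical instead.

move_arm --increments '[{"tx":0,"ty":0,"tz":0,"rx":0,"ry":-5,"rz":0,"gripper":-1},{"tx":0,"ty":0,"tz":0,"rx":0,"ry":-8,"rz":0,"gripper":-1},{"tx":0,"ty":0,"tz":0,"rx":0,"ry":-8,"rz":0,"gripper":-1},{"tx":0,"ty":0,"tz":0,"rx":0,"ry":-7.8,"rz":0,"gripper":-1},{"tx":0,"ty":0,"tz":0,"rx":0,"ry":0,"rz":4.2,"gripper":-1},{"tx":-1.8,"ty":-0.8,"tz":1.5,"rx":0,"ry":0,"rz":0,"gripper":-1},{"tx":-1.8,"ty":-0.8,"tz":1.5,"rx":0,"ry":0,"rz":0,"gripper":-1},{"tx":0,"ty":0,"tz":0,"rx":0,"ry":0,"rz":0,"gripper":-1}]'

```text
clock: 7.1
eef_pos: [489.2, 230.7, 85.0]
tcp_rot: [3.125, -0.092, -0.209]
contact_force: [-0.1, -0.7, -0.1]
opening: 0.001
```

```bash
python3 -c "
from h import *
s=r.sense();print(s['qpos'].round(3),s['eef_pos'],s['tcp_rot'].round(3))
R=Ro.from_euler('xyz',s['tcp_rot']).as_matrix();print(R.T@(np.array([486.3,236.6,51])-s['eef_pos']))"
```

```text
[ 0.483  0.388  1.977 -0.109  0.719  2.344] [489.24705229 230.65817967  84.9625369 ] [ 3.125 -0.092 -0.209]
[-7.21837716 -5.76636939 33.34798756]
```

move_arm --increments '[{"tx":0,"ty":0,"tz":0,"rx":0,"ry":-5.2,"rz":0,"gripper":-1},{"tx":-0.4,"ty":-0.5,"tz":1.5,"rx":0,"ry":0,"rz":0,"gripper":-1},{"tx":0,"ty":0,"tz":1.6,"rx":0,"ry":0,"rz":0,"gripper":-1},{"tx":0,"ty":0,"tz":0.2,"rx":0,"ry":0,"rz":0,"gripper":-1},{"tx":0,"ty":0,"tz":0.1,"rx":0,"ry":0,"rz":0,"gripper":-1},{"tx":0,"ty":0,"tz":0,"rx":0,"ry":0,"rz":0,"gripper":-1}]'

```text
clock: 7.7
eef_pos: [489.9, 236.2, 53.8]
tcp_rot: [3.128, -0.006, -0.212]
contact_force: [0.2, 0.1, -0.1]
opening: -0.001
```

move_arm --increments '[{"tx":-0.3,"ty":0,"tz":0.3,"rx":0,"ry":0,"rz":0,"gripper":-1},{"tx":-0.1,"ty":0,"tz":0.2,"rx":0,"ry":0,"rz":0,"gripper":-1},{"tx":-0.41,"ty":0,"tz":0.21,"rx":0,"ry":0,"rz":0,"gripper":-1},{"tx":-0.41,"ty":0,"tz":0.21,"rx":0,"ry":0,"rz":0,"gripper":-1},{"tx":-0.41,"ty":0,"tz":0.21,"rx":0,"ry":0,"rz":0,"gripper":-1},{"tx":-0.34,"ty":0,"tz":0.31,"rx":0,"ry":0,"rz":0,"gripper":-1},{"tx":-0.34,"ty":0,"tz":0.31,"rx":0,"ry":0,"rz":0,"gripper":-1},{"tx":-0.34,"ty":0,"tz":0.31,"rx":0,"ry":0,"rz":0,"gripper":-1}]'

```text
clock: 8.5
eef_pos: [463.2, 241.5, 32.2]
tcp_rot: [3.128, -0.005, -0.212]
contact_force: [-0.1, 0.4, 1.2]
opening: -0.004
```

move_arm --increments '[{"tx":-0.25,"ty":0,"tz":0.39,"rx":0,"ry":0,"rz":0,"gripper":-1},{"tx":-0.25,"ty":0,"tz":0.39,"rx":0,"ry":0,"rz":0,"gripper":-1},{"tx":-0.2,"ty":0,"tz":0.35,"rx":0,"ry":0,"rz":0,"gripper":-1},{"tx":0,"ty":0,"tz":0,"rx":0,"ry":0,"rz":0,"gripper":-1}]'

```text
clock: 8.9
eef_pos: [455.9, 242.4, 20.5]
tcp_rot: [3.127, -0.004, -0.212]
contact_force: [-0.4, -0.8, 1.7]
opening: 0.0
```

```bash
python3 snap.py t3 220; cat > tilt.py <<'E'
from h import *
import sys
f=np.load(sys.argv[1]);y=float(sys.argv[2]);W=world('scene',f['d'])
hsv=cv2.cvtColor(f['p'],cv2.COLOR_RGB2HSV)
k=(abs(W[...,1]-y)<110)&(W[...,0]<720)&(W[...,0]>430)&(W[...,2]>5)
red=((hsv[...,0]<8)|(hsv[...,0]>172))&(hsv[...,1]>100)&k
blue=(hsv[...,0]>108)&(hsv[...,0]<130)&(hsv[...,1]>140)&k&(W[...,2]<65)
print('crate max z',np.percentile(W[k&(W[...,0]>520)][:,2],98))
for n_,m in (('red',red),('blue',blue)):
    Q=W[m];print(n_,m.sum())
    if len(Q)>10: n=np.linalg.svd(Q-Q.mean(0))[2][2];print(Q.mean(0).round(1),n.round(2),'deg off level',np.degrees(np.arccos(abs(n[2]))))
E
python3 tilt.py st3.npz 220
```

```text
8.9 [455.9 242.4  20.5] [ 3.127 -0.004 -0.212] [-0.4 -0.8  1.7]
crop origin 248 168
crate max z 373.9376009165361
red 188
[581.4 219.3  64.5] [ 0.91 -0.16 -0.39] deg off level 67.08423994313473
blue 0
```

View pics/t3.png

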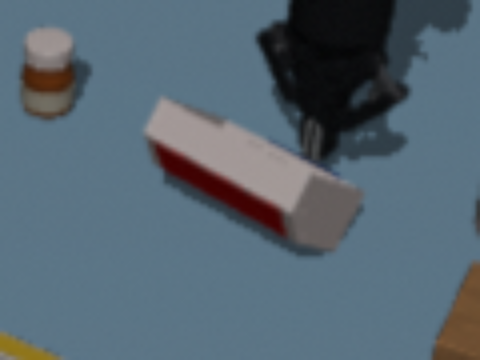

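The left crate is tipped with the red stamp clearly under it (bar from about (160,155) to (285,225)). I press slightly more to be sure, hold it, then let it down along the same path.

move_arm --increments '[{"tx":-0.12,"ty":0,"tz":0.3,"rx":0,"ry":0,"rz":0,"gripper":-1},{"tx":0,"ty":0,"tz":0,"rx":0,"ry":0,"rz":0,"gripper":-1},{"tx":0,"ty":0,"tz":0,"rx":0,"ry":0,"rz":0,"gripper":-1},{"tx":0,"ty":0,"tz":0,"rx":0,"ry":0,"rz":0,"gripper":-1},{"tx":0,"ty":0,"tz":0,"rx":0,"ry":0,"rz":0,"gripper":-1},{"tx":0,"ty":0,"tz":0,"rx":0,"ry":0,"rz":0,"gripper":-1}]'

```text
clock: 9.55
eef_pos: [455.4, 242.8, 18.2]
tcp_rot: [3.128, -0.005, -0.212]
contact_force: [-3.3, -0.9, 1.8]
opening: -0.003
```

```bash
python3 snap.py t4 220;python3 tilt.py st4.npz 220
```

```text
9.55 [455.4 242.8  18.2] [ 3.128 -0.005 -0.212] [-3.3 -0.9  1.8]
crop origin 248 168
crate max z 366.71339750267373
red 201
[578.6 219.   67. ] [ 0.92 -0.17 -0.34] deg off level 70.15974246959553
blue 0
```

move_arm --increments '[{"tx":0.3,"ty":0,"tz":-0.45,"rx":0,"ry":0,"rz":0,"gripper":-1},{"tx":0.25,"ty":0,"tz":-0.4,"rx":0,"ry":0,"rz":0,"gripper":-1},{"tx":0.25,"ty":0,"tz":-0.39,"rx":0,"ry":0,"rz":0,"gripper":-1},{"tx":0.34,"ty":0,"tz":-0.31,"rx":0,"ry":0,"rz":0,"gripper":-1},{"tx":0.34,"ty":0,"tz":-0.31,"rx":0,"ry":0,"rz":0,"gripper":-1},{"tx":0.34,"ty":0,"tz":-0.31,"rx":0,"ry":0,"rz":0,"gripper":-1},{"tx":0.41,"ty":0,"tz":-0.21,"rx":0,"ry":0,"rz":0,"gripper":-1},{"tx":0.41,"ty":0,"tz":-0.21,"rx":0,"ry":0,"rz":0,"gripper":-1},{"tx":0.41,"ty":0,"tz":-0.3,"rx":0,"ry":0,"rz":0,"gripper":-1},{"tx":0,"ty":0,"tz":-0.5,"rx":0,"ry":0,"rz":0,"gripper":-1},{"tx":0,"ty":0,"tz":-3,"rx":0,"ry":0,"rz":0,"gripper":-1},{"tx":0,"ty":0,"tz":-4,"rx":0,"ry":0,"rz":0,"gripper":-1}]'

```text
clock: 10.8
eef_pos: [484.7, 237.4, 121.9]
tcp_rot: [3.126, -0.004, -0.212]
contact_force: [0.5, 0.8, -0.6]
opening: 0.003
```

move_arm --increments '[{"tx":0.74,"ty":4.2,"tz":0,"rx":0,"ry":0,"rz":0,"gripper":-1},{"tx":0.74,"ty":4.2,"tz":0,"rx":0,"ry":0,"rz":0,"gripper":-1},{"tx":0.74,"ty":4.2,"tz":0,"rx":0,"ry":0,"rz":0,"gripper":-1},{"tx":0.74,"ty":4.2,"tz":0,"rx":0,"ry":0,"rz":0,"gripper":-1},{"tx":0.74,"ty":4.2,"tz":0,"rx":0,"ry":0,"rz":0,"gripper":-1},{"tx":0.74,"ty":4.2,"tz":0,"rx":0,"ry":0,"rz":0,"gripper":-1},{"tx":0.74,"ty":4.2,"tz":0,"rx":0,"ry":0,"rz":0,"gripper":-1},{"tx":0.74,"ty":4.2,"tz":0,"rx":0,"ry":0,"rz":0,"gripper":-1},{"tx":0.74,"ty":4.2,"tz":0,"rx":0,"ry":0,"rz":0,"gripper":-1},{"tx":0.74,"ty":4.2,"tz":0,"rx":0,"ry":0,"rz":-6.2,"gripper":-1},{"tx":0,"ty":0,"tz":2,"rx":0,"ry":0,"rz":-6.2,"gripper":-1},{"tx":0,"ty":0,"tz":3,"rx":0,"ry":0,"rz":-6.2,"gripper":-1}]'

```text
clock: 12.0
eef_pos: [471.4, -191.7, 79.7]
tcp_rot: [3.124, -0.006, 0.115]
contact_force: [-0.2, 0.8, -0.2]
opening: -0.001
```

```bash
python3 - <<'E'
from h import *
s=r.sense();print(s['clock'],s['qpos'].round(3),s['eef_pos'],s['tcp_rot'].round(3))
R=Ro.from_euler('xyz',s['tcp_rot']).as_matrix();print(R.T@(np.array([469,-189,50])-s['eef_pos']))
p,d=r.grab_frame('scene');W=world('scene',d);hsv=cv2.cvtColor(p,cv2.COLOR_RGB2HSV)
m=(hsv[...,0]>108)&(hsv[...,0]<130)&(hsv[...,1]>140)&(W[...,2]>35)&(W[...,2]<65)&(W[...,0]>430)&(W[...,0]<560)&(W[...,1]>150)&(W[...,1]<320)
print(W[m].mean(0),m.sum())
E
```

```text
12.0 [-0.38   0.375  2.012 -0.019  0.741  1.09 ] [ 471.39975814 -191.6825621    79.68632618] [ 3.124 -0.006  0.115]
[-2.25417393 -3.47246067 29.61576704]
[507.1351702  233.20866917  50.29472473] 134
```

move_arm --increments '[{"tx":-0.25,"ty":-0.3,"tz":1.5,"rx":0,"ry":0,"rz":0,"gripper":-1},{"tx":0,"ty":0,"tz":1.3,"rx":0,"ry":0,"rz":0,"gripper":-1},{"tx":0,"ty":0,"tz":0.2,"rx":0,"ry":0,"rz":0,"gripper":-1},{"tx":-0.1,"ty":0,"tz":0.1,"rx":0,"ry":0,"rz":0,"gripper":-1},{"tx":-0.41,"ty":0,"tz":0.21,"rx":0,"ry":0,"rz":0,"gripper":-1},{"tx":-0.41,"ty":0,"tz":0.21,"rx":0,"ry":0,"rz":0,"gripper":-1},{"tx":-0.41,"ty":0,"tz":0.21,"rx":0,"ry":0,"rz":0,"gripper":-1},{"tx":-0.34,"ty":0,"tz":0.31,"rx":0,"ry":0,"rz":0,"gripper":-1},{"tx":-0.34,"ty":0,"tz":0.31,"rx":0,"ry":0,"rz":0,"gripper":-1},{"tx":-0.34,"ty":0,"tz":0.31,"rx":0,"ry":0,"rz":0,"gripper":-1}]'

```text
clock: 13.05
eef_pos: [443.3, -189.6, 31.6]
tcp_rot: [3.126, -0.001, 0.113]
contact_force: [0.3, 0.0, 2.4]
opening: -0.001
```

move_arm --increments '[{"tx":-0.25,"ty":0,"tz":0.39,"rx":0,"ry":0,"rz":0,"gripper":-1},{"tx":-0.25,"ty":0,"tz":0.39,"rx":0,"ry":0,"rz":0,"gripper":-1},{"tx":-0.2,"ty":0,"tz":0.35,"rx":0,"ry":0,"rz":0,"gripper":-1},{"tx":-0.12,"ty":0,"tz":0.3,"rx":0,"ry":0,"rz":0,"gripper":-1},{"tx":0,"ty":0,"tz":0,"rx":0,"ry":0,"rz":0,"gripper":-1},{"tx":0,"ty":0,"tz":0,"rx":0,"ry":0,"rz":0,"gripper":-1},{"tx":0,"ty":0,"tz":0,"rx":0,"ry":0,"rz":0,"gripper":-1},{"tx":0,"ty":0,"tz":0,"rx":0,"ry":0,"rz":0,"gripper":-1},{"tx":0,"ty":0,"tz":0,"rx":0,"ry":0,"rz":0,"gripper":-1}]'

```text
clock: 13.95
eef_pos: [434.8, -190.5, 17.4]
tcp_rot: [3.127, -0.0, 0.113]
contact_force: [-3.4, 0.7, 2.4]
opening: -0.001
```

```bash
python3 snap.py t5 -180; python3 - <<'E'
from h import *
f=np.load('st5.npz');W=world('scene',f['d']);hsv=cv2.cvtColor(f['p'],cv2.COLOR_RGB2HSV)
k=(abs(W[...,1]+180)<60)&(W[...,0]>525)&(W[...,0]<680)&(W[...,2]>5)&(W[...,2]<160)&(hsv[...,1]<90)
Q=W[k];print(len(Q),'top z',np.percentile(Q[:,2],[50,90,99]),'x',np.percentile(Q[:,0],[1,50,99]))
E
```

```text
13.95 [ 434.8 -190.5   17.4] [ 3.127 -0.     0.113] [-3.4  0.7  2.4]
crop origin 142 127
509 top z [ 89.47570378 104.33149315 108.93672111] x [543.23986808 560.2187765  574.92516393]
```

View pics/t5.png

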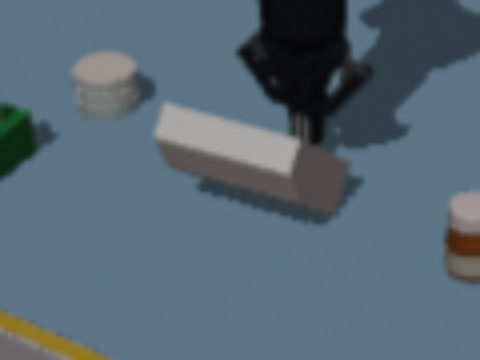

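The right crate is tipped to about 40° and its underside is plain white, so the left crate is the stamped one. I let this one down.

move_arm --increments '[{"tx":0.3,"ty":0,"tz":-0.45,"rx":0,"ry":0,"rz":0,"gripper":-1},{"tx":0.25,"ty":0,"tz":-0.4,"rx":0,"ry":0,"rz":0,"gripper":-1},{"tx":0.25,"ty":0,"tz":-0.39,"rx":0,"ry":0,"rz":0,"gripper":-1},{"tx":0.34,"ty":0,"tz":-0.31,"rx":0,"ry":0,"rz":0,"gripper":-1},{"tx":0.34,"ty":0,"tz":-0.31,"rx":0,"ry":0,"rz":0,"gripper":-1},{"tx":0.34,"ty":0,"tz":-0.31,"rx":0,"ry":0,"rz":0,"gripper":-1},{"tx":0.41,"ty":0,"tz":-0.21,"rx":0,"ry":0,"rz":0,"gripper":-1},{"tx":0.41,"ty":0,"tz":-0.21,"rx":0,"ry":0,"rz":0,"gripper":-1},{"tx":0.41,"ty":0,"tz":-0.3,"rx":0,"ry":0,"rz":0,"gripper":-1},{"tx":0,"ty":0,"tz":-0.5,"rx":0,"ry":0,"rz":0,"gripper":-1},{"tx":0,"ty":0,"tz":-3,"rx":0,"ry":0,"rz":0,"gripper":-1},{"tx":0,"ty":0,"tz":-4,"rx":0,"ry":0,"rz":0,"gripper":-1}]'

```text
clock: 15.2
eef_pos: [465.0, -185.3, 121.3]
tcp_rot: [3.128, 0.001, 0.113]
contact_force: [0.0, -1.5, 0.2]
opening: -0.0
```

```bash
cat > crates.py <<'E'
from h import *
s=r.sense();print(s['clock'],s['eef_pos'].round(1),s['tcp_rot'].round(3))
for c in ['top','scene']:
    p,d=r.grab_frame(c);W=world(c,d);hsv=cv2.cvtColor(p,cv2.COLOR_RGB2HSV)
    for s in (1,-1):
        side=(W[...,1]*s>90)&(W[...,1]*s<340)&(W[...,0]>430)&(W[...,0]<790)
        m=(hsv[...,0]>108)&(hsv[...,0]<130)&(hsv[...,1]>140)&(W[...,2]>35)&(W[...,2]<65)&side
        B=(W[...,2]>38)&(W[...,2]<60)&side&(hsv[...,1]<110)
        n,l,st,_=cv2.connectedComponentsWithStats(B.astype(np.uint8));b=1+st[1:,4].argmax()
        rc=cv2.minAreaRect(W[l==b][:,:2].astype(np.float32))
        print(c,s,'ledge',W[m].mean(0).round(1) if m.any() else None,m.sum(),'body',np.round(rc[0],1),np.round(rc[1],1),round(rc[2],1))
E
python3 crates.py
```

```text
15.2 [ 465.  -185.3  121.3] [3.128e+00 1.000e-03 1.130e-01]
top 1 ledge [506.4 228.8  48. ] 159 body [577.8 215.1] [130.5 112.3] 79.3
top -1 ledge [ 494.6 -175.3   48.4] 62 body [ 594.8 -176.6] [ 49.8 130.7] 8.3
scene 1 ledge [507.3 233.   50.3] 134 body [577.2 218.4] [133.3 114.2] 79.0
scene -1 ledge [ 490.5 -184.7   49.7] 81 body [ 562.9 -178.6] [115.9 135.9] 7.0
```

move_arm --increments '[{"tx":0.8,"ty":-4.1,"tz":0,"rx":0,"ry":0,"rz":0,"gripper":1},{"tx":0.8,"ty":-4.1,"tz":0,"rx":0,"ry":0,"rz":0,"gripper":1},{"tx":0.8,"ty":-4.1,"tz":0,"rx":0,"ry":0,"rz":0,"gripper":1},{"tx":0.8,"ty":-4.1,"tz":0,"rx":0,"ry":0,"rz":0,"gripper":1},{"tx":0.8,"ty":-4.1,"tz":0,"rx":0,"ry":0,"rz":0,"gripper":1},{"tx":0.8,"ty":-4.1,"tz":0,"rx":0,"ry":0,"rz":0,"gripper":1},{"tx":0.8,"ty":-4.1,"tz":0,"rx":0,"ry":0,"rz":0,"gripper":1},{"tx":0.8,"ty":-4.1,"tz":0,"rx":0,"ry":0,"rz":0,"gripper":1},{"tx":0.8,"ty":-4.1,"tz":0,"rx":0,"ry":0,"rz":0,"gripper":1},{"tx":0.8,"ty":-4.1,"tz":0,"rx":0,"ry":0,"rz":8.5,"gripper":1},{"tx":0,"ty":0,"tz":0,"rx":-0.9,"ry":0,"rz":8.5,"gripper":1},{"tx":0,"ty":0,"tz":1.5,"rx":0,"ry":0,"rz":0,"gripper":1}]'

```text
clock: 16.5
eef_pos: [500.3, 233.1, 101.4]
tcp_rot: [3.115, -0.01, -0.187]
contact_force: [0.2, -0.2, 0.4]
opening: 1.002
```

```bash
python3 - <<'E'
from h import *
s=r.sense();print(s['clock'],s['qpos'].round(3),s['eef_pos'],s['tcp_rot'].round(3),s['opening'])
R=Ro.from_euler('xyz',s['tcp_rot']).as_matrix();print(R.T@(np.array([498,232.,10])-s['eef_pos']))
p,d=r.grab_frame('wrist');cv2.imwrite('pics/w.png',cv2.cvtColor(p,4))
E
```

```text
16.5 [ 0.45   0.405  1.892 -0.037  0.852  2.232] [500.28823733 233.05694977 101.41070263] [ 3.115 -0.01  -0.187] 1.0023941500162945
[-2.98970285 -0.99230857 91.39117424]
```

View pics/w.png

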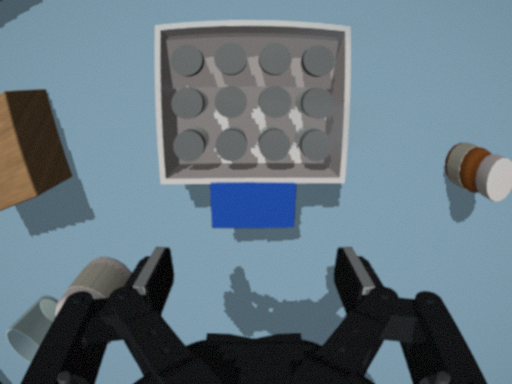

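The wrist view shows the two open fingers (150,270) and (350,270) straddling the blue ledge (211–295), square to the crate. I lower them and push while turning.

move_arm --increments '[{"tx":-0.3,"ty":0,"tz":2.5,"rx":1.5,"ry":0,"rz":0,"gripper":1},{"tx":0,"ty":0,"tz":3,"rx":0,"ry":0,"rz":0,"gripper":1},{"tx":0,"ty":0,"tz":2.5,"rx":0,"ry":0,"rz":0,"gripper":1},{"tx":0,"ty":0,"tz":1,"rx":0,"ry":0,"rz":0,"gripper":1},{"tx":0.7,"ty":0,"tz":0,"rx":0,"ry":0,"rz":0,"gripper":1},{"tx":0.7,"ty":0,"tz":0,"rx":0,"ry":0,"rz":0,"gripper":1},{"tx":0.7,"ty":0,"tz":0,"rx":0,"ry":0,"rz":0,"gripper":1},{"tx":0.7,"ty":0,"tz":0,"rx":0,"ry":0,"rz":0,"gripper":1}]'

```text
clock: 17.35
eef_pos: [524.7, 224.7, 11.5]
tcp_rot: [3.139, -0.007, -0.184]
contact_force: [-1.4, 0.4, -0.6]
opening: 1.001
```

move_arm --increments '[{"tx":0.8,"ty":0,"tz":0,"rx":0,"ry":0,"rz":-1.2,"gripper":1},{"tx":0.8,"ty":0,"tz":0,"rx":0,"ry":0,"rz":-1.2,"gripper":1},{"tx":0.8,"ty":0,"tz":0,"rx":0,"ry":0,"rz":-1.2,"gripper":1},{"tx":0.8,"ty":0,"tz":0,"rx":0,"ry":0,"rz":-1.2,"gripper":1},{"tx":0.8,"ty":0,"tz":0,"rx":0,"ry":0,"rz":-1.2,"gripper":1},{"tx":0.8,"ty":0,"tz":0,"rx":0,"ry":0,"rz":-1.2,"gripper":1},{"tx":0.8,"ty":0,"tz":0,"rx":0,"ry":0,"rz":-1.2,"gripper":1},{"tx":0.8,"ty":0,"tz":0,"rx":0,"ry":0,"rz":-1.2,"gripper":1},{"tx":0.8,"ty":0,"tz":0,"rx":0,"ry":0,"rz":-1.2,"gripper":1},{"tx":0.8,"ty":0,"tz":0,"rx":0,"ry":0,"rz":-1.2,"gripper":1},{"tx":0.6,"ty":0,"tz":0,"rx":0,"ry":0,"rz":-0.3,"gripper":1},{"tx":0,"ty":0,"tz":0,"rx":0,"ry":0,"rz":0,"gripper":1}]'

```text
clock: 18.55
eef_pos: [610.3, 217.8, 11.1]
tcp_rot: [3.137, -0.007, 0.031]
contact_force: [0.8, 0.2, 0.7]
opening: 1.0
```

```bash
python3 crates.py; python3 -c "
from h import *
s=r.sense();print(s['qpos'].round(3),s['contact_force'].round(1))
p,d=r.grab_frame('wrist');cv2.imwrite('pics/w2.png',cv2.cvtColor(p,4))"
```

```text
18.55 [610.3 217.8  11.1] [ 3.137 -0.007  0.031]
top 1 ledge None 0 body [692.8 159.4] [102.3  36.4] 24.7
top -1 ledge [ 490.8 -187.9   48.8] 157 body [ 562.2 -180.9] [114.1 130.9] 6.2
scene 1 ledge [604.2 220.8  50.1] 158 body [664.6 223.2] [137.  130.4] 1.7
scene -1 ledge [ 490.6 -184.    49.8] 81 body [ 561.6 -177.8] [117.9 134.6] 8.1
[ 0.344  0.645  1.722 -0.009  0.77   1.89 ] [-1.1 -0.4 -0.3]
```

View pics/w2.png

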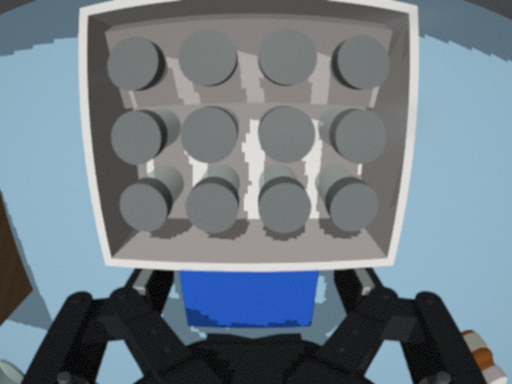

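The crate is square (yaw about 1.8°) against both fingers, with about 33 mm to go.

move_arm --increments '[{"tx":0.6,"ty":0,"tz":0,"rx":0,"ry":0,"rz":0,"gripper":1},{"tx":0.6,"ty":0,"tz":0,"rx":0,"ry":0,"rz":0,"gripper":1},{"tx":0.6,"ty":0,"tz":0,"rx":0,"ry":0,"rz":0,"gripper":1},{"tx":0.6,"ty":0,"tz":0,"rx":0,"ry":0,"rz":0,"gripper":1},{"tx":0.3,"ty":0,"tz":0,"rx":0,"ry":0,"rz":0,"gripper":1},{"tx":0.2,"ty":0,"tz":0,"rx":0,"ry":0,"rz":0,"gripper":1},{"tx":0,"ty":0,"tz":0,"rx":0,"ry":0,"rz":0,"gripper":1}]'

```text
clock: 19.4
eef_pos: [638.4, 218.5, 11.2]
tcp_rot: [3.137, -0.006, 0.031]
contact_force: [-0.1, 0.3, -0.4]
opening: 1.002
```

move_arm --increments '[{"tx":0.2,"ty":0,"tz":0,"rx":0,"ry":0,"rz":0,"gripper":1},{"tx":0.1,"ty":0,"tz":0,"rx":0,"ry":0,"rz":0,"gripper":1},{"tx":0,"ty":0,"tz":0,"rx":0,"ry":0,"rz":0,"gripper":1}]'

```text
clock: 19.7
eef_pos: [641.0, 218.6, 11.2]
tcp_rot: [3.137, -0.005, 0.031]
contact_force: [-0.5, 0.4, 0.0]
opening: 1.002
```

move_arm --increments '[{"tx":0.2,"ty":0,"tz":0,"rx":0,"ry":0,"rz":0,"gripper":1},{"tx":0.1,"ty":0,"tz":0,"rx":0,"ry":0,"rz":0,"gripper":1},{"tx":0,"ty":0,"tz":0,"rx":0,"ry":0,"rz":0,"gripper":1}]'

```text
clock: 20.0
eef_pos: [642.8, 218.7, 11.1]
tcp_rot: [3.137, -0.003, 0.031]
contact_force: [-6.2, 0.3, 3.9]
opening: 0.999
```

```bash
cat > gap.py <<'E'
from h import *
s=r.sense();print(s['clock'],s['eef_pos'].round(1),s['contact_force'].round(1))
p,d=r.grab_frame('scene');W=world('scene',d);hsv=cv2.cvtColor(p,cv2.COLOR_RGB2HSV)
a=[-.0263,779.6]
B=(W[...,2]>47)&(W[...,2]<58)&(W[...,0]>560)&(W[...,0]<800)&(W[...,1]>100)&(W[...,1]<330)&(hsv[...,1]<110)
Q=W[B];e=Q[:,0]-np.polyval(a,Q[:,1])+10
for y in range(160,290,20):
    k=abs(Q[:,1]-y)<10
    if k.sum()>3: print(y,'rim far edge minus rail front',np.percentile(e[k],98).round(1))
print('stripe',[np.median((W[...,0]-np.polyval(a,W[...,1]))[(hsv[...,0]>15)&(hsv[...,0]<32)&(hsv[...,1]>140)&(abs(W[...,0]-770)<40)&(abs(W[...,1]-y)<40)]).round(1) for y in(100,220,330)])
m=(hsv[...,0]>108)&(hsv[...,0]<130)&(hsv[...,1]>140)&(W[...,2]>35)&(W[...,2]<65)&(W[...,0]>560)&(W[...,0]<720)
print('ledge',W[m].mean(0).round(1))
E
python3 gap.py
```

```text
20.0 [642.8 218.7  11.1] [-6.2  0.3  3.9]
160 rim far edge minus rail front -1.9
180 rim far edge minus rail front -0.4
200 rim far edge minus rail front 0.4
220 rim far edge minus rail front -0.0
240 rim far edge minus rail front 0.1
260 rim far edge minus rail front -0.4
280 rim far edge minus rail front -0.6
stripe [np.float64(0.0), np.float64(0.0), np.float64(-0.6)]
ledge [636.8 221.7  50.2]
```

The reaction has risen and the far edge reads about 0 mm from the rail. One more millimetre, then I back off and rise.

move_arm --increments '[{"tx":0.1,"ty":0,"tz":0,"rx":0,"ry":0,"rz":0,"gripper":1},{"tx":0,"ty":0,"tz":0,"rx":0,"ry":0,"rz":0,"gripper":1},{"tx":-0.3,"ty":0,"tz":0,"rx":0,"ry":0,"rz":0,"gripper":1},{"tx":-0.7,"ty":0,"tz":0,"rx":0,"ry":0,"rz":0,"gripper":1},{"tx":-0.8,"ty":0,"tz":0,"rx":0,"ry":0,"rz":0,"gripper":1},{"tx":0,"ty":0,"tz":-3,"rx":0,"ry":0,"rz":0,"gripper":1},{"tx":0,"ty":0,"tz":-4,"rx":0,"ry":0,"rz":0,"gripper":1},{"tx":-2,"ty":0,"tz":-4,"rx":0,"ry":0,"rz":0,"gripper":1},{"tx":-4,"ty":0,"tz":-4,"rx":0,"ry":0,"rz":0,"gripper":1},{"tx":-4,"ty":0,"tz":0,"rx":0,"ry":0,"rz":0,"gripper":1},{"tx":-4,"ty":0,"tz":0,"rx":0,"ry":0,"rz":0,"gripper":1},{"tx":0,"ty":0,"tz":0,"rx":0,"ry":0,"rz":0,"gripper":1}]'

```text
clock: 21.25
eef_pos: [485.4, 213.6, 155.4]
tcp_rot: [3.136, -0.002, 0.032]
contact_force: [-0.3, -0.1, -0.0]
opening: 0.997
```

```bash
python3 gap.py; python3 crates.py; python3 -c "
from h import *
p,d=r.grab_frame('scene');cv2.imwrite('pics/end.png',cv2.cvtColor(cv2.resize(p,(768,576)),4))"
```

```text
21.25 [485.4 213.6 155.4] [-0.3 -0.1 -0. ]
160 rim far edge minus rail front -1.0
180 rim far edge minus rail front -0.4
200 rim far edge minus rail front 0.9
220 rim far edge minus rail front 0.2
240 rim far edge minus rail front 1.1
260 rim far edge minus rail front -0.1
280 rim far edge minus rail front -0.7
stripe [np.float64(0.2), np.float64(-0.1), np.float64(0.0)]
ledge [636.4 222.8  50. ]
21.3 [488.4 214.3 155.9] [ 3.137 -0.005  0.032]
top 1 ledge [636.9 216.7  47.9] 150 body [709.5 220.5] [114.2 130.2] 1.1
top -1 ledge [ 490.8 -188.4   48.5] 157 body [ 561.8 -181. ] [113.5 131.2] 6.5
scene 1 ledge [636.5 222.8  50.1] 164 body [709.3 224.2] [116.4 131.7] 1.2
scene -1 ledge [ 490.9 -184.2   50. ] 81 body [ 562.3 -177.3] [115.5 133.9] 5.7
```

View pics/end.png

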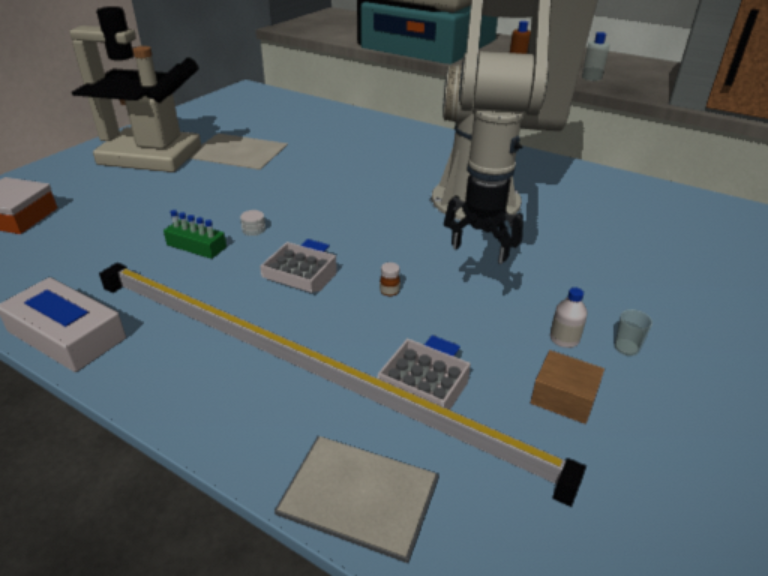

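The final picture shows the stamped crate (425,375) flush against the rail. The plain crate (298,265), the jar and the other things are standing in place, and the arm is clear.

```bash
python3 -c "
from rig import r
print(r.sign_off())"
```

```text
the job is handed in; nothing more can be done
None
```

I tipped both crates, left then right, to about 40° for at least 0.5 s each and let them back down. The red stamp was under the left crate, so I pushed that one to the rail with both open fingertips. The job was handed in at about 21.5 s; sign-off reports no verdict.

- **Stamped crate:** its far edge measures within about 1 mm of the rail's front face, and its yaw is about 1.2° against the rail's 1.5°. It stands flat.
- **Plain crate:** it is about 8 mm from where it began and stands flat.
- **Bystanders and arm:** in the last picture all six bystanders look upright and in place. I did not measure their positions again. The arm was clear and read close to zero force.

**What went wrong:** on the first press of the left crate, joint 6 reached its limit because I had tilted the tool along with the crate. The fingers slid off and the crate dropped back flat without moving. I repeated the press with the tool vertical, and that worked.

**Disagreement:** the two fixed cameras differ by about 4 mm sideways, which did not affect the result.

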